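Find the concealed catch of the mineral showcase

TASK

The showcase's clear lid is held by a concealed push catch: one of the five identical recessed square plates in its top panel. With closed fingertips feel from plate to plate until one gives way, press that one fully in so that the lid rises open, then draw the hand clear and leave the lid ajar. Press without hammering, do not touch the lid itself, and leave the geode, crystal and jar where they stand.

Things in the scene. Friction and masses are not known exactly. Their poses are not given: they have to be found in the camera images.
- case: Low aluminium mineral showcase fixed to the table, 290 (x) x 310 (y) x 60 mm high; origin at its underside, on the table. Its x axis points away from the robot (yaw within 20 degrees), z up. Its flat panel, top at z = 60 mm, spans x = -140 to -30 mm (the robot's side); beyond it, to x = 150 mm, the clear lid covers the stones.
- plates (a point): Middle of the row of plates, level with the panel top; axes as the case. Five identical grey 43.5 mm square plates in 46 mm openings, centred at y = -108, -54, 0, 54, 108 mm from here, tops at z = -2 mm. Four are rigid. One, in a different place each time, is the catch.
- panel (a point): Middle of the panel's robot-side edge, at its top, 55 mm from the row's centre line. How the catch feels: it slides down at 3 to 4 N, 6 mm in all to a firm stop, and stays where it is pushed; blanks do not move at all. A plate's opening takes closed fingertips only.
- lid: The clear lid with thin steel frame, 180 x 310 mm, 3 mm thick (frame 5 mm); origin at the middle of its hinge edge, on the panel's side, 58.5 mm above the table; x along the lid away from the hinge. Closed it lies level; with the catch fully in its far edge rises about 50 mm.
- lid_hinge (a joint): Lid angle in rad: 0 shut, 0.30 with the catch fully in; it rises in step with the catch (0.05 rad per mm) and stays.
- geode: Bystander: grey rough stone, 60 mm across, 45 mm high, loose on the table on the robot's side of the case; origin under its centre.
- crystal: Bystander: upright pale six-sided quartz point, 34 mm wide, 60 mm high, loose on the robot's side of the case; origin under its centre.
- jar: Bystander: small jar with a white cap, 48 mm across, 58 mm high, loose to the left (+y) of the case; origin under its centre.

How it is judged:
By the outcome, as a careful person would: the job done as asked, in the order asked, and still so for the second after the job is handed in, with the robot touching nothing.
It also fails if it takes over 51 s, if anything falls off the work surface, if the arm or the gripper's body presses on something with over 40 N, if the wrist force passes 120 N, or if a joint passes its speed limit or range.

ROBOT

A 6-joint arm with a two-finger parallel gripper is mounted at the origin on the work surface. World frame = base frame: x ahead of the robot, y to its left, z up, the work surface at z = 0. Lengths are in mm, angles in rad, forces in N, time in s.
With the tool pointing down it reaches from about 325 to 900 mm from the base axis. Payload 6.1 kg.
Tool frame: the origin (TCP) lies on the centre line of the jaws, within the pads' length; the fingertips stand 19 mm ahead of it and the grasp point (between the pads) is the TCP; z points along the fingers, y is the line along which they close (so a half turn about z gives the same grasp; the last joint's range is limited). The gripper opens to 85 mm and grips with 20 to 120 N. Pads are 22 mm wide; open, the fingers measure 114 mm over their backs; the gripper's body (76 mm by 85 mm) begins 54 mm behind the grasp point. The pads swing forward as they close: fully open they stand 13 mm farther back than shut.
Start: joints at [-1.282, 0.22, 1.526, -0, 1.395, -0.126], TCP at [251.872, -571.994, 250.3] pointing down, gripper open.
Joint ranges: [-2.98, 2.98], [-0.91, 2.08], [0.09, 2.57], [-1.24, 4.39], [0.2, 2.65], [-2.68, 2.68]. Speed limits (rad/s): [2.57, 2.57, 3.01, 3.14, 3.14, 3.14].

INTERFACE

Orientations are given as [roll, pitch, yaw] about the fixed x, y, z axes, in that order (R = Rz(yaw) Ry(pitch) Rx(roll)).
In Python, from rig import observe, read_camera, camera_model, sign_off gives the robot as it stands. The module is installed in compiled form; this text tells all that it offers.
- The arm moves only by the shell command python3 -m inch 'ROWS'. ROWS is JSON, a list of rows, each a list of 7 numbers: the shift along the tool's x, y, z in m, then the turn, a rotation vector about the tool's x, y, z in degrees, then the finger opening in m, from 0 to 0.0854. In form: [[dx, dy, dz, ax, ay, az, claw], ...]. A call has exactly 10 rows; each row is the pose to reach, as a shift and turn from the pose commanded when the call began, along the tool's axes at that moment; what a row does not reach only later rows make up. A row lasts 1/8 s, in which the tool goes at most 62.5 mm and 10.7 degrees, less where a joint would pass 70% of its speed; a pose out of reach is approached as far as the arm can. A call with a gripper value outside its range is refused whole. The fingers move at their own pace and stop on an object; the grip force is fixed at half the most. Time passes only in rows, so rows that repeat a pose let the fingers close, or fill a call up. It gives the time, the measured TCP pose, the force, the opening and the grip force at its end, in the units of the state.
- observe(): the state, without advancing time (a new reading comes with each control period).
- read_camera(name): name is "side" or "top"; returns the picture (480x640x3 uint8, blue, green, red); there is no depth.
- camera_model(name): a dict with "K" (3x3 intrinsics, pixels), "position" and "attitude" of the camera in the world. Camera axes: x right, y down, z forward; pixel columns grow to the right and rows downward; lengths in mm; the calibration is good to about 2 mm. A picture is of the moment at which its call begins. camera_model takes no time and is no camera call.
- sign_off(): hands the job in; it is judged then, once.
The state is a dict: "time_s": time; "joint_pos": joint angles; "qd": joint speeds; "joint_torque": joint torques, N m; "ee_pos": TCP position; "orientation": TCP orientation; "wrist_force": force on the tool from outside, world axes, zero at the start; "moment": the same for the moment, N m; "opening": finger opening in mm; "gripper_force": force on a finger pad.
Only numpy, scipy, OpenCV 4.12 (cv2) and the standard library are available. Lean on these libraries where they do the work, as an engineer would, in place of code of your own. Each camera call takes 0.05 s, during which the arm holds its last target. There are 200 camera calls.

## Working session

There is one attempt and no reset: what is moved stays moved. The work goes in short steps, Python scripts to look and compute and a shell command to move; the robot and the scene stay as the last step left them, time stands still between calls to the robot, and variables do not carry over. Pictures are saved under pics/ and viewed, at most 10 in all, crops included, and the job is handed in when it is done.

```bash
mkdir -p pics; python3 - <<'E'
from rig import *
import cv2
for n in("top","side"):
    cv2.imwrite(f"pics/{n}0.png",read_camera(n)); print(n,camera_model(n))
o=observe();print(o)
E
```

```text
top {'K': array([[460.228686  ,   0.        , 319.88633452],
       [  0.        , 460.228686  , 243.30293574],
       [  0.        ,   0.        ,   1.        ]]), 'position': array([434.92921408,  64.71800876, 781.46263689]), 'attitude': array([-2.97375927,  0.02607089, -1.59891352])}
side {'K': array([[509.92929307,   0.        , 324.45144041],
       [  0.        , 509.92929307, 243.32556054],
       [  0.        ,   0.        ,   1.        ]]), 'position': array([512.42513536, 699.41734749, 581.67093279]), 'attitude': array([-2.24088982, -0.01004444, -3.06402108])}
{'time_s': 0.1, 'joint_pos': array([-1.28205738e+00,  2.21171826e-01,  1.52748996e+00, -4.01557102e-05,
        1.39468586e+00, -1.26072683e-01]), 'qd': array([-0.00154065, -0.00213755, -0.00336116, -0.00100451,  0.00011969,
        0.00062893]), 'joint_torque': array([ 6.19958082e-04, -4.98240745e+01, -3.90546477e+01, -2.99049661e-04,
        5.67830415e-03, -4.37906778e-07]), 'ee_pos': array([ 251.74137382, -571.5059591 ,  249.29695111]), 'orientation': array([-3.13984662e+00, -1.81462650e-04,  4.14818542e-01]), 'wrist_force': array([-0.12515138,  0.13920535, -0.64863351]), 'moment': array([-0.01442961, -0.02257338, -0.01666924]), 'gripper_force': 0.0, 'opening': 85.36941072999376}
```

View pics/top0.png

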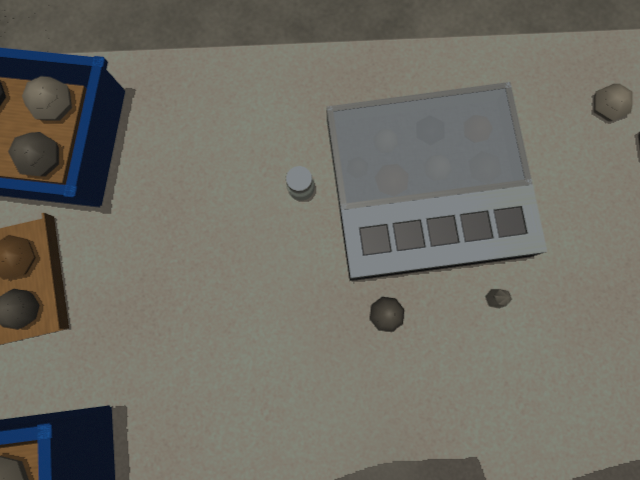

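View pics/side0.png

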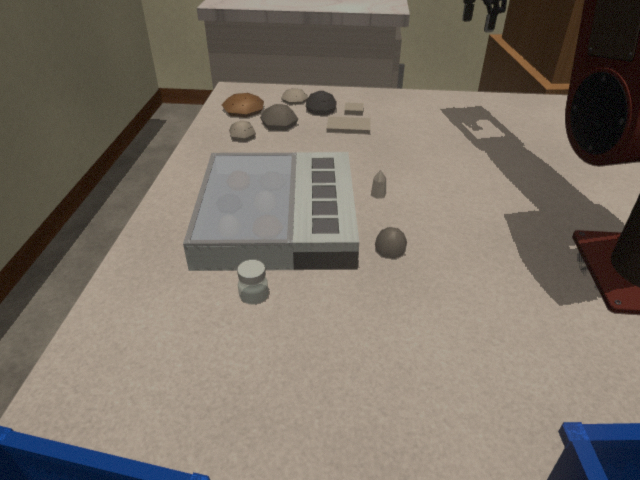

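The top view shows the five plates at about (375,240), (409,235), (443,230), (477,226) and (510,221). The geode is at (387,314), the crystal at (498,298) and the jar at (300,183). In the side view the plates run from (323,163) to (326,226).

```bash
cat > h.py <<'E'
import numpy as np,cv2
from scipy.spatial.transform import Rotation as Ro
from rig import *
def ray(n,u,v,z):
    m=camera_model(n);d=Ro.from_euler('xyz',m['attitude']).as_matrix()@np.linalg.inv(m['K'])@[u,v,1]
    p=m['position'];return p+d*(z-p[2])/d[2]
E
python3 - <<'E'
from h import *
np.set_printoptions(precision=1,suppress=True)
for n,g in(("top",[(375,240),(409,235),(443,230),(477,226),(510,221)]),("side",[(326,226),(325,208),(324,191),(323,177),(323,163)])):
    im=cv2.cvtColor(cv2.imread(f"pics/{n}0.png"),cv2.COLOR_BGR2GRAY)
    P=[]
    for u,v in g:
        f=im.copy();mask=np.zeros((482,642),np.uint8)
        a,_,mm,r=cv2.floodFill(f,mask,(u,v),0,12,12,4|cv2.FLOODFILL_FIXED_RANGE|cv2.FLOODFILL_MASK_ONLY|(255<<8))
        (c,s,an)=cv2.minAreaRect(cv2.findNonZero(mask[1:-1,1:-1]))
        p=ray(n,*c,58);P.append(p);print(n,a,np.array(c),np.array(s),p)
    P=np.array(P);d=P[4]-P[0]
    print("mean",P.mean(0),"len",np.linalg.norm(d),"yaw",np.arctan2(d[0],-d[1])if 1 else 0)
for k,u,v,z in(("geode",387,314,22),("crystal",498,298,30),("jarcap",300,178,58),("corner L",350,278,60),("corner R",544,252,60)):print(k,ray("top",u,v,z))
E
```

```text
top 661 [374.7 239.5] [25.7 25.9] [561.4  -7.3  58. ]
top 687 [407.8 235. ] [25.7 27.6] [566.8 -60.1  58. ]
top 718 [441.5 231. ] [27.8 27.8] [ 571.6 -113.8   58. ]
top 714 [475.3 226. ] [28.8 27. ] [ 577.8 -167.9   58. ]
top 711 [509.3 222.2] [28.  26.5] [ 582.2 -222.    58. ]
mean [ 572.  -114.2   58. ] len 215.69106639583882 yaw 0.09667097630297758
side 391 [325. 225.] [14. 26.] [561.4 -10.9  58. ]
side 329 [324.5 207.5] [25. 13.] [566.4 -64.3  58. ]
side 282 [323.5 191. ] [12. 23.] [ 572.6 -119.3   58. ]
side 251 [323.  176.5] [11. 22.] [ 577.8 -172.2   58. ]
side 216 [322.5 162.5] [ 9. 21.] [ 583.3 -227.7   58. ]
mean [ 572.3 -118.9   58. ] len 217.87671005354142 yaw 0.10044887624806885
geode [444.1 -24.9  22. ]
crystal [ 464.3 -203.1   30. ]
jarcap [667.4 109.6  58. ]
corner L [501.   34.4  60. ]
corner R [ 532.5 -270.3   60. ]
```

```bash
cat >> h.py <<'E'
C=np.array([572.2,-116.]);W=0.098
def plate(k): return C+54*k*np.array([-np.sin(W),np.cos(W)])  # k=-2..2
def shift(p0,yaw0,p1): return Ro.from_euler('xyz',[np.pi,0,yaw0]).as_matrix().T@(np.array(p1)-p0)
E
python3 - <<'E'
from h import *
for k in range(-2,3):print(k,plate(k))
print(shift([251.872,-571.994,250.3],.4148,[*plate(-2),130]),np.degrees(.4148-W))
E
```

```text
-2 [ 582.76706668 -223.48179893]
-1 [ 577.48353334 -169.74089947]
0 [ 572.2 -116. ]
1 [566.91646666 -62.25910053]
2 [561.63293332  -8.51820107]
[ 443.28697398 -185.6043053   120.3       ] 18.15130294974448
```

```bash
python3 -m inch '[[0.04,-0.017,0,0,0,2,0],[0.1,-0.042,0.02,0,0,5,0],[0.16,-0.067,0.04,0,0,8,0],[0.22,-0.092,0.06,0,0,11,0],[0.28,-0.117,0.08,0,0,14,0],[0.34,-0.142,0.1,0,0,17,0],[0.4,-0.167,0.11,0,0,18.15,0],[0.4433,-0.1856,0.1203,0,0,18.15,0],[0.4433,-0.1856,0.1203,0,0,18.15,0],[0.4433,-0.1856,0.1203,0,0,18.15,0]]'; python3 - <<'E'
from h import *
for n in("top","side"):cv2.imwrite(f"pics/{n}1.png",read_camera(n))
t=cv2.imread("pics/top1.png")[150:350,300:580];s=cv2.imread("pics/side1.png")[60:260,180:460]
cv2.imwrite("pics/c1.png",cv2.resize(np.vstack([t,s])[:, :],None,fx=1.45,fy=1.45,interpolation=cv2.INTER_CUBIC))
o=observe();print(o)
E
```

```text
time_s: 1.35
ee_pos: [582.7, -222.7, 129.2]
orientation: [-3.141, 0.001, 0.1]
wrist_force: [-0.2, -1.2, -0.2]
opening: -0.2
gripper_force: 0.0
{'time_s': 1.45, 'joint_pos': array([-4.94210515e-01,  3.26438441e-01,  1.63282522e+00, -6.92937502e-04,
        1.18247271e+00,  9.79493199e-01]), 'qd': array([-0.0166341 , -0.01022775,  0.00192275,  0.00142068, -0.00023159,
        0.00172896]), 'joint_torque': array([ 1.11015536e+00, -5.10144746e+01, -3.56376815e+01,  8.07744381e-02,
        6.09665542e-03,  7.34240399e-03]), 'ee_pos': array([ 582.1081239 , -224.59103886,  130.11539858]), 'orientation': array([3.14114039e+00, 4.76876677e-04, 9.73549227e-02]), 'wrist_force': array([-0.40812874,  0.69846219,  0.69434643]), 'moment': array([-0.00738205, -0.03759486, -0.0281771 ]), 'gripper_force': 0.0, 'opening': -0.09693785827212228}
```

View pics/c1.png

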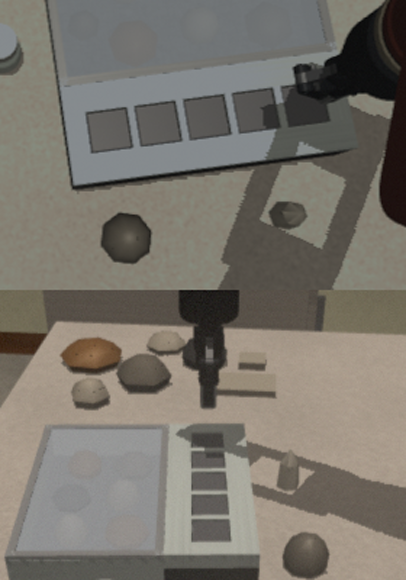

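Closed fingertips hang over the right-hand plate: at (305,80) in the upper, top-camera half of the crop and (208,400) in the lower, side-camera half. I lower them slowly.

```bash
python3 -m inch '[[0,0,0.016,0,0,0,0],[0,0,0.034,0,0,0,0],[0,0,0.044,0,0,0,0],[0,0,0.049,0,0,0,0],[0,0,0.051,0,0,0,0],[0,0,0.052,0,0,0,0],[0,0,0.053,0,0,0,0],[0,0,0.054,0,0,0,0],[0,0,0.0545,0,0,0,0],[0,0,0.055,0,0,0,0]]'
```

```text
time_s: 2.7
ee_pos: [583.2, -223.6, 75.5]
orientation: [3.141, -0.001, 0.098]
wrist_force: [1.2, -0.3, 2.1]
opening: -0.1
gripper_force: 1.5
```

```bash
python3 -m inch '[[0,0,0.0003,0,0,0,0],[0,0,0.0006,0,0,0,0],[0,0,0.0009,0,0,0,0],[0,0,0.0012,0,0,0,0],[0,0,0.0015,0,0,0,0],[0,0,0.0015,0,0,0,0],[0,0,0.0015,0,0,0,0],[0,0,0.0015,0,0,0,0],[0,0,0.0015,0,0,0,0],[0,0,0.0015,0,0,0,0]]'; python3 - <<'E'
from h import *
for i in range(4):
    read_camera("side");o=observe();print(o['ee_pos'],o['wrist_force'])
E
```

```text
time_s: 3.95
ee_pos: [582.8, -223.5, 73.5]
orientation: [3.142, -0.0, 0.098]
wrist_force: [2.4, -0.7, 1.4]
opening: 0.0
gripper_force: 1.6
[ 582.80239028 -223.52083153   73.5448221 ] [ 1.87754854 -0.53114582  2.53692761]
[ 582.78307221 -223.54629661   73.5076984 ] [ 1.48007342 -0.9750927   3.05384124]
[ 582.77620598 -223.53842871   73.5261601 ] [ 2.05154287 -0.81317947  4.1554007 ]
[ 582.76691088 -223.57124429   73.49697414] [ 1.91130431 -0.79643567  2.64433539]
```

```bash
python3 - <<'E'
from h import *
a=read_camera("side");b=cv2.imread("pics/side0.png")
c=np.vstack([a[80:280,180:400],b[80:280,180:400]])
cv2.imwrite("pics/c2.png",cv2.resize(np.hstack([a[80:280,180:400],b[80:280,180:400]]),None,fx=1.8,fy=1.8,interpolation=cv2.INTER_CUBIC))
E
```

```text
(no output)
```

View pics/c2.png

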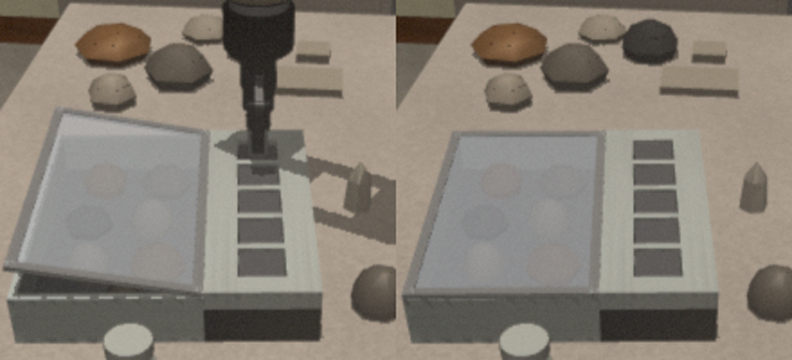

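The lid has already lifted: its far left corner is at (62,110), against (456,133) in the earlier view on the right. So the right-hand plate is the catch, and I keep pressing slowly to the stop.

```bash
python3 -m inch '[[0,0,0.0004,0,0,0,0],[0,0,0.0008,0,0,0,0],[0,0,0.0012,0,0,0,0],[0,0,0.0015,0,0,0,0],[0,0,0.0018,0,0,0,0],[0,0,0.0021,0,0,0,0],[0,0,0.0024,0,0,0,0],[0,0,0.0027,0,0,0,0],[0,0,0.0028,0,0,0,0],[0,0,0.0028,0,0,0,0]]'; python3 - <<'E'
from h import *
for i in range(3):
    read_camera("side");o=observe();print(o['ee_pos'],o['wrist_force'])
E
```

```text
time_s: 5.45
ee_pos: [582.8, -223.5, 71.1]
orientation: [3.142, 0.0, 0.098]
wrist_force: [0.4, -1.2, 4.8]
opening: 0.2
gripper_force: 2.8
[ 582.80579031 -223.52589161   71.07462056] [ 0.88531015 -0.52053773  5.24271022]
[ 582.78825996 -223.53610175   71.06283725] [ 1.07451982 -1.29170075  5.99043397]
[ 582.80383419 -223.55223647   71.07421858] [ 0.60410624 -1.1119296   5.16418597]
```

```bash
python3 -m inch '[[0,0,0.0002,0,0,0,0],[0,0,0.0003,0,0,0,0],[0,0,0.0004,0,0,0,0],[0,0,0.0005,0,0,0,0],[0,0,0.0006,0,0,0,0],[0,0,0.0007,0,0,0,0],[0,0,0.0008,0,0,0,0],[0,0,0.0008,0,0,0,0],[0,0,0.0008,0,0,0,0],[0,0,0.0008,0,0,0,0]]'
```

```text
time_s: 6.85
ee_pos: [582.8, -223.6, 71.0]
orientation: [3.141, 0.0, 0.098]
wrist_force: [-2.0, 0.2, 10.4]
opening: 0.3
gripper_force: 5.2
```

The plate is at its firm stop: the force rose to 10 N with no further travel. I withdraw straight up, then off to the right.

```bash
python3 -m inch '[[0,0,-0.002,0,0,0,0],[0,0,-0.01,0,0,0,0],[0,0,-0.03,0,0,0,0],[0,0,-0.07,0,0,0,0],[0,0,-0.12,0,0,0,0],[-0.02,0.04,-0.16,0,0,0,0],[-0.06,0.09,-0.18,0,0,0,0],[-0.1,0.13,-0.18,0,0,0,0],[-0.12,0.15,-0.18,0,0,0,0],[-0.12,0.15,-0.18,0,0,0,0]]'; python3 - <<'E'
from h import *
a=read_camera("side");t=read_camera("top")
cv2.imwrite("pics/c3.png",np.hstack([a[80:320,100:450],t[60:300,260:610]]))
print(observe()['wrist_force'])
E
```

```text
time_s: 8.1
ee_pos: [476.6, -386.3, 251.3]
orientation: [3.141, -0.0, 0.094]
wrist_force: [0.1, 0.1, 0.1]
opening: 0.1
gripper_force: 0.0
[-0.17604629  0.51447139  0.06728377]
```

View pics/c3.png

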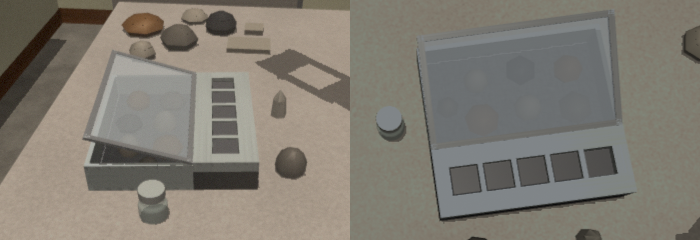

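The lid stands ajar, with its far corner at (115,55) in the side view. The pressed plate is sunk at (600,162) in the top view, the stones and jar are unmoved, and the hand is clear.

```bash
python3 -c "
from rig import *
print(sign_off())"
```

```text
the job is handed in; nothing more can be done
None
```

The catch was the right-hand plate, the first one I felt; I pressed it to its firm stop at about 10 N, the lid stands ajar, the hand is clear, the geode, crystal and jar stand where they were, and the job is handed in at about 8 s (no verdict was returned).

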